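# Move the drying samples on one station

### The arm

A 6-joint arm with a two-finger parallel gripper is mounted at the origin on the work surface. World frame = base frame: x ahead of the robot, y to its left, z up, the work surface at z = 0. Lengths are in m, angles in rad, forces in N, time in s.
With the tool pointing down it reaches from about 0.35 to 0.775 m from the base axis. Payload 7.3 kg.
Tool frame: the origin (TCP) lies between the finger pads; the fingertips stand 14 mm ahead of it and the grasp point (between the pads) lies 5 mm behind it; z points along the fingers, y is the direction in which the jaws open and shut (so a half turn about z gives the same grasp; the last joint's range is limited). The gripper opens to 92 mm and grips with 3 to 60 N. Pads are 19 mm wide; open, the fingers measure 130 mm over their backs; the gripper's body (75 mm by 190 mm) begins 47 mm behind the grasp point.
Start: joints at [1.184, 0.342, 1.524, -0, 1.275, -0.146], TCP at [0.125, 0.51, 0.241] pointing down, gripper open.
Joint ranges: [-2.53, 2.53], [-0.77, 2.02], [0.04, 2.7], [-1, 4.14], [0.28, 2.66], [-3.11, 3.11]. Speed limits (rad/s): [2.57, 2.57, 3.14, 3.14, 3.14, 3.14].

### API

Orientations are given as [roll, pitch, yaw] about the fixed x, y, z axes, in that order (R = Rz(yaw) Ry(pitch) Rx(roll)).
In Python, from cell import robot gives the robot as it stands.
- The arm moves only by the shell command python3 -m creep 'ROWS' [FORCE]. ROWS is JSON, a list that holds one entry, the list of rows, each a list of 7 numbers: the shift along the tool's x, y, z in cm, then the turn, a rotation vector about the tool's x, y, z in degrees, then the gripper command: -1 is shut, 1 is fully open, values between are in proportion. In form: [[[tx, ty, tz, wx, wy, wz, gripper], ...]]. A call has 1 to 8 rows; each row is the pose to reach, as a shift and turn from the pose measured when the call began, along the tool's axes at that moment; what a row does not reach only later rows make up. A row lasts 1/10 s, in which the tool goes at most 50 mm and 8.59 degrees, less where a joint would pass 70% of its speed; a pose out of reach is approached as far as the arm can. A call with a gripper value outside its range is refused whole. The fingers move at their own pace and stop on an object; FORCE is the grip in N (left out, the last holds). Time passes only in rows, so rows that repeat a pose let the fingers close. It gives the time, the measured TCP pose, the force and the opening at its end, in the units of the state.
- robot.observe(): the state, without advancing time (a new reading comes with each control period).
- robot.read_camera(name): name is "scene" or "side" or "wrist"; returns the picture (420x560x3 uint8, red, green, blue); there is no depth.
- robot.camera_params(name): a dict with "camera_matrix" (3x3 intrinsics, pixels), "R" (3x3) and "t" (3): a world point X has camera coordinates R X + t. Camera axes: x right, y down, z forward; pixel columns grow to the right and rows downward; lengths in m; the calibration is good to about 2 mm. A picture is of the moment at which its call begins: read the wrist's pose just before it. camera_params takes no time and is no camera call; for the wrist camera it gives the pose at the moment of the call.
- robot.hand_in(): hands the job in, once; it reports no verdict.
Trained networks look in the newest picture that a camera, given by its name, has taken for a name from the list of things; names that differ only in an ending like _2 or _b are one class to them, and where a whole thing is asked for, a point or a joint stands for the part that bears it (a point fixed in the world has none). Each returns a list of dicts, best first, with "score" (0 to 1); they miss things now and then, are a little off and sometimes report something else, mostly with a low value. They report only what shows in the picture. A call takes as long as a camera call.
- robot.look_for(camera, label): "centre" ([x, y, z] in m, in the coordinates of the camera as it stood for that picture, good to about 4 mm: the middle of the surface that is visible of it).
- robot.masks_of(camera, label): "mask" (420x560 bool, what is visible of it).
The state is a dict: "time": time; "qpos": joint angles; "qvel": joint speeds; "joint_efforts": joint torques, N m; "tool_pos": TCP position; "tool_rot": TCP orientation; "contact_force": force on the tool from outside, world axes, zero at the start; "torque": the same for the moment, N m; "opening": finger opening in m.
Only numpy, scipy, OpenCV 4.12 (cv2) and the standard library are available. Lean on these libraries where they do the work, as an engineer would, in place of code of your own. Each camera call takes 0.05 s, during which the arm holds its last target.

### The job

Three samples are being dried to constant mass and it is time to move each on one station: the porcelain crucible from the hotplate to the white cooling tile, the lidded metal tin from the tile to the balance pan, and the glass beaker from the balance to the hotplate. There is room for only one at each station, so first park the beaker on the empty cork mat, then move the tin, then the crucible, and last put the beaker on the hotplate. Set each one down gently and upright in the middle of its place, never dropping or tipping it, and leave the measuring cylinder, wash bottle and mortar where they stand.

Things in the scene. Friction and masses are not known exactly. Their poses are not given: they have to be found in the camera images.
- crucible: Open white porcelain crucible, slightly conical: 48 mm high, outer diameter 38 mm at the foot, 49 mm at the rim, wall 3.5 mm, about 75 g. Starts on the hotplate. Origin: centre of its underside; z up its axis.
- tin: Squat closed metal moisture tin: body 58 mm in diameter and 22 mm high, over it a fast lid 61 mm in diameter up to 34 mm, then a small knob 18 mm wide up to 44 mm; about 90 g, one rigid piece. Starts on the white tile. Origin: centre of its underside; z up its axis.
- beaker: Open clear glass beaker, straight-sided, 50 mm outer diameter, 72 mm high, wall 3 mm, with white graduation ticks on one side and a pale film on its floor, about 70 g. Starts on the balance pan. Origin: centre of its underside; z up its axis.
- hotplate: Grey laboratory hotplate, fixed. Flat square dark grey metal top plate 135 x 135 mm, its upper face 100 mm above the bench; the lower control nose with two black knobs is on its -x side. Whole housing 193 mm long (from x -113 to +80 mm), 150 mm wide; nothing rises above the plate. Origin: on the bench straight below the centre of the plate; z up, -x to the control side.
- balance: White laboratory balance, fixed. Round steel pan 120 mm in diameter, its upper face 70 mm above the bench (rigid, does not sink); display on the -x side. Whole housing 185 mm long (from x -105 to +80 mm), 160 mm wide; nothing rises above the pan. Origin: on the bench straight below the centre of the pan; z up, -x to the display side.
- tile: White glazed ceramic cooling tile lying flat on the bench, fixed, 125 x 125 mm, 10 mm thick. Origin: centre of its underside, on the bench; z up.
- cork_mat: Round brown cork mat lying flat on the bench, fixed, 124 mm in diameter, 10 mm thick, empty at the start: the free spot. Origin: centre of its underside, on the bench; z up.
- measuring_cylinder: Slim glass measuring cylinder, a bystander standing free on a round white foot 56 mm in diameter; 200 mm high, tube 25 mm in diameter with a white collar near the top. It stands beyond the stations. Origin: centre of its underside.
- wash_bottle: White plastic wash bottle, a bystander standing free: 64 mm in diameter, blue cap, bent spout, 170 mm high, the spout reaching 60 mm from the axis. It stands beyond the stations. Origin: centre of its underside.
- mortar: White porcelain mortar with its pestle leaning in it, one rigid bystander standing free: rim 84 mm in diameter and 50 mm high, pestle tip about 95 mm high. It stands beyond the stations. Origin: centre of its underside.

How it is judged:
On the way, in this order (a step that is already met when the one before it is completed fails the run):
1. the beaker is parked on the cork mat and let go (horizontal distance between beaker and cork_mat below 0.035 m and z of beaker in the frame of cork_mat between 0.005 and 0.015 m and angle between beaker's own z axis and vertical below 0.1 rad and contact force between beaker and the fingers below 0.3 N), for 0.2 s.
2. the tin stands on the balance pan and is let go (horizontal distance between tin and balance below 0.02 m and z of tin in the frame of balance between 0.065 and 0.075 m and angle between tin's own z axis and vertical below 0.1 rad and contact force between tin and the fingers below 0.3 N), for 0.2 s.
3. the crucible stands on the cooling tile and is let go (horizontal distance between crucible and tile below 0.02 m and z of crucible in the frame of tile between 0.005 and 0.015 m and angle between crucible's own z axis and vertical below 0.1 rad and contact force between crucible and the fingers below 0.3 N), for 0.2 s.
At the end, for the whole second after the job is handed in: The crucible stands on the cooling tile, the tin on the balance pan and the beaker on the hotplate, each upright, its underside on the surface, within 15 mm of the middle, released and at rest (horizontal distance between crucible and tile below 0.015 m and z of crucible in the frame of tile between 0.005 and 0.015 m and angle between each of crucible, tin, beaker's own z axis and vertical below 0.1 rad and horizontal distance between tin and balance below 0.015 m and z of tin in the frame of balance between 0.065 and 0.075 m and horizontal distance between beaker and hotplate below 0.015 m and z of beaker in the frame of hotplate between 0.095 and 0.105 m and linear speed of each of crucible, tin, beaker below 0.02 m/s); the robot touches nothing.
It fails at once if a vessel is tipped (more than about 35 degrees) (angle between any of crucible, tin, beaker's own z axis and vertical above 0.6 rad).
It fails at once if a vessel is dropped (falls free faster than 0.7 m/s, a drop of more than about 25 mm) ((linear speed of crucible above 0.7 m/s and contact force between crucible and the fingers below 0.1 N) or (linear speed of tin above 0.7 m/s and contact force between tin and the fingers below 0.1 N) or (linear speed of beaker above 0.7 m/s and contact force between beaker and the fingers below 0.1 N)).
It fails at once if the measuring cylinder, wash bottle or mortar is shifted by more than 30 mm or knocked over (distance of any of measuring_cylinder, wash_bottle, mortar from where it was at the start of the episode above 0.03 m or angle between any of measuring_cylinder, wash_bottle, mortar's own z axis and vertical above 0.4 rad).
It also fails if it takes over 120 s, if anything falls off the work surface, if the arm or the gripper's body presses on something with over 40 N, if the wrist force passes 120 N, or if a joint passes its speed limit or range.

## Working session

There is one attempt and no reset: what is moved stays moved. The work goes in short steps, Python scripts to look and compute and a shell command to move; the robot and the scene stay as the last step left them, time stands still between calls to the robot, and variables do not carry over. Pictures are saved under pics/ and viewed, and the job is handed in when it is done.

```bash
ls; mkdir -p pics
python3 - <<'E'
from cell import robot
import cv2
o=robot.observe();print(o)
for c in ["scene","side","wrist"]:
    im=robot.read_camera(c);cv2.imwrite(f"pics/a_{c}.png",im[:,:,::-1])
E
```

```text
pics
{'time': 0.0, 'qpos': array([ 1.18401241e+00,  3.42758001e-01,  1.52498910e+00,  3.76958952e-05,
        1.27538962e+00, -1.46001081e-01]), 'qvel': array([-4.47171834e-05,  7.58834235e-04, -1.28262342e-03,  1.79313787e-03,
        1.52124229e-04, -1.34067036e-03]), 'joint_efforts': array([-1.16946935e-04, -4.31244493e+01, -2.44226986e+01,  7.17665255e-02,
        5.58816246e-02, -1.12836406e-04]), 'tool_pos': array([0.1250207 , 0.50951741, 0.24003638]), 'tool_rot': array([-3.14007026e+00, -2.60298023e-04,  2.90079862e+00]), 'contact_force': array([0.01222753, 0.80635707, 0.54448058]), 'torque': array([-0.02457593, -0.04974197,  0.03561035]), 'opening': 0.09155000074344889}
```

View pics/a_scene.png

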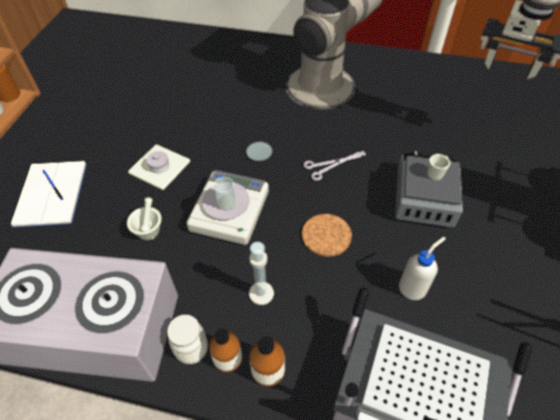

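View pics/a_side.png

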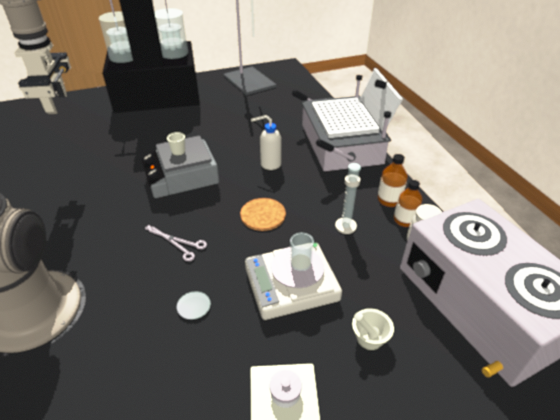

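View pics/a_wrist.png

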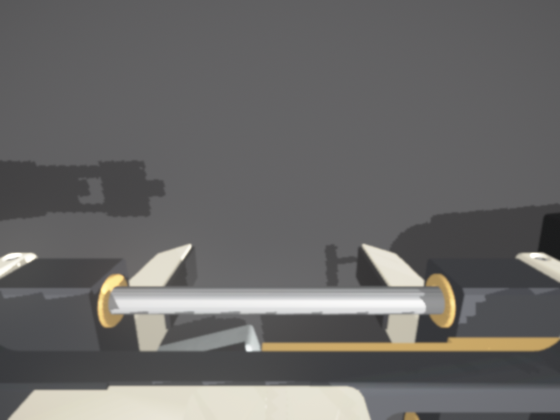

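```bash
cat > h.py <<'E'
from cell import robot
import numpy as np
def ray(c,uv,z,P=None):
    P=P or robot.camera_params(c);K=np.array(P["camera_matrix"]);R=np.array(P["R"]);t=np.array(P["t"])
    d=R.T@np.linalg.solve(K,[uv[0],uv[1],1]);o=-R.T@t
    return o+d*(z-o[2])/d[2]
def proj(c,X):
    P=robot.camera_params(c);x=np.array(P["R"])@np.array(X)+np.array(P["t"]);k=np.array(P["camera_matrix"])@x
    return k[:2]/k[2]
def toworld(c,p):
    P=robot.camera_params(c);return np.array(P["R"]).T@(np.array(p)-np.array(P["t"]))
E
python3 - <<'E'
from h import *
for c in ["scene","side"]:
    P=robot.camera_params(c);print(c,"pos",-np.array(P["R"]).T@P["t"])
    for n in ["crucible","tin","beaker","hotplate","balance","tile","cork_mat","measuring_cylinder","wash_bottle","mortar"]:
        m=robot.masks_of(c,n)
        f=robot.look_for(c,n)
        for d in f[:2]: print(c,n,round(d["score"],2),toworld(c,d["centre"]).round(3),end=" ")
        for d in m[:2]:
            ys,xs=np.nonzero(d["mask"]);
            if len(xs): print("mask",round(d["score"],2),xs.min(),xs.max(),ys.min(),ys.max(),len(xs),end=" ")
        print()
E
```

```text
scene pos [1.26745341 0.16807263 0.98926647]
scene crucible 0.88 [0.424 0.362 0.131] mask 0.73 428 448 155 179 404 
scene tin 0.59 [ 0.479 -0.374  0.043] mask 0.83 146 168 151 173 406 mask 0.65 302 350 215 256 1609 
scene beaker 0.82 [ 0.613 -0.13   0.114] mask 0.96 211 235 178 210 659 
scene hotplate 0.95 [0.479 0.347 0.092] scene hotplate 0.23 [0.707 0.338 0.097] mask 0.72 395 461 152 227 3863 mask 0.51 127 160 198 238 900 
scene balance 0.87 [ 0.622 -0.121  0.05 ] mask 0.75 187 267 171 244 3415 mask 0.41 127 160 198 240 931 
scene tile 0.85 [ 0.482 -0.368  0.01 ] mask 0.86 129 188 146 188 1000 
scene cork_mat 0.7 [0.596 0.125 0.009] mask 0.66 302 350 215 257 1652 
scene measuring_cylinder 0.77 [0.799 0.006 0.09 ] mask 0.8 249 272 243 304 976 
scene wash_bottle 0.7 [0.709 0.338 0.096] mask 0.57 399 444 238 299 1377 mask 0.57 129 188 145 188 1067 
scene mortar 0.76 [ 0.681 -0.317  0.043] mask 0.6 128 160 198 239 845 
side pos [ 0.32284927 -0.73703627  0.81491772]
side crucible 0.87 [0.413 0.345 0.136] side crucible 0.28 [ 0.68  -0.327  0.04 ] mask 0.88 167 185 133 154 331 
side tin 0.52 [0.592 0.115 0.011] mask 0.93 270 301 370 407 974 
side beaker 0.83 [ 0.597 -0.15   0.12 ] mask 0.89 290 313 233 270 768 mask 0.17 142 218 136 198 3174 
side hotplate 0.64 [0.407 0.294 0.082] mask 0.79 143 218 137 198 3139 mask 0.72 270 301 369 407 1008 
side balance 0.98 [ 0.555 -0.174  0.056] mask 0.6 241 285 200 230 1103 mask 0.56 246 342 243 320 4621 
side tile 0.7 [ 0.458 -0.38   0.01 ] mask 0.57 251 320 365 419 2405 
side cork_mat 0.76 [0.593 0.114 0.012] side cork_mat 0.33 [ 0.595 -0.151  0.116] mask 0.7 241 285 199 230 1136 
side measuring_cylinder 0.95 [ 0.781 -0.006  0.095] mask 0.69 336 360 164 233 868 
side wash_bottle 0.71 [0.685 0.326 0.083] mask 0.73 261 281 116 168 859 mask 0.23 289 314 233 270 812 
side mortar 0.7 [ 0.679 -0.326  0.041] mask 0.87 353 393 309 349 1253
```

```bash
cat >> h.py <<'E'
import cv2
from scipy.optimize import minimize
def circ(r,z,n=40):
    a=np.linspace(0,2*np.pi,n,endpoint=False);return np.c_[r*np.cos(a),r*np.sin(a),0*a+z]
MOD={"crucible":[circ(.019,0),circ(.0245,.048)],"tin":[circ(.029,0),circ(.0305,.022),circ(.0305,.034),circ(.009,.044)],
"beaker":[circ(.025,0),circ(.025,.072)],"cork_mat":[circ(.062,0),circ(.062,.01)]}
def sqr(h,z): return np.array([[h,h,z],[-h,h,z],[-h,-h,z],[h,-h,z]])
MOD["tile"]=[sqr(.0625,0),sqr(.0625,.01)]
def projs(P,X):
    x=X@np.array(P["R"]).T+np.array(P["t"]);k=x@np.array(P["camera_matrix"]).T;return k[:,:2]/k[:,2:]
def fit(name,x0,z0,obs):  # obs list of (P,mask)
    M=np.vstack(MOD[name])
    def cost(p):
        c=0
        a=p[2] if len(p)>2 else 0
        R=np.array([[np.cos(a),-np.sin(a),0],[np.sin(a),np.cos(a),0],[0,0,1]])
        for P,m in obs:
            uv=projs(P,M@R.T+[p[0],p[1],z0]);h=cv2.convexHull(uv.astype(np.float32))
            S=4;im=np.zeros((420*S,560*S),np.uint8);cv2.fillConvexPoly(im,np.round(h*S+S/2-.5).astype(np.int32),1)
            im=cv2.resize(im.astype(np.float32),(560,420),interpolation=cv2.INTER_AREA)
            c+=1-np.minimum(im,m).sum()/np.maximum(im,m).sum()
        return c/len(obs)
    s=np.array([[0,0],[.01,0],[0,.01]]) if len(x0)==2 else np.array([[0,0,0],[.01,0,0],[0,.01,0],[0,0,.2]])
    r=minimize(cost,x0,method="Nelder-Mead",options=dict(initial_simplex=np.array(x0)+s,xatol=2e-4,fatol=1e-4))
    return r.x,r.fun
E
python3 - <<'E'
from h import *
P={c:robot.camera_params(c) for c in ["scene","side"]}
I={}
for c in P: I[c]=robot.read_camera(c)
for n,x0,z in [("beaker",[.605,-.14],.07),("crucible",[.418,.355],.1),("tin",[.46,-.37],.01),("cork_mat",[.594,.12],0),("tile",[.47,-.37,.5],0)]:
    obs={}
    for c in P:
        for d in robot.masks_of(c,n):
            m=d["mask"]
            ys,xs=np.nonzero(m)
            u=projs(P[c],np.array([[x0[0],x0[1],z+.02]]))[0]
            if np.hypot(xs.mean()-u[0],ys.mean()-u[1])<25: obs[c]=(P[c],m.astype(np.float32));break
    for k in [[c] for c in obs]+[list(obs)]:
        x,f=fit(n,x0,z,[obs[c] for c in k]);print(n,k,x.round(4),round(f,3))
def crop(c,box,s,nm):
    x,y,w,h=box;cv2.imwrite("pics/"+nm,cv2.resize(I[c][y:y+h,x:x+w,::-1],None,fx=s,fy=s,interpolation=cv2.INTER_CUBIC))
crop("scene",(180,160,100,90),6,"b1.png");crop("scene",(385,140,90,95),6,"b2.png")
crop("side",(240,225,110,95),6,"b3.png");crop("side",(135,125,90,75),7,"b4.png")
E
```

```text
beaker ['scene'] [ 0.5989 -0.1348] 0.069
beaker ['side'] [ 0.5991 -0.1322] 0.041
beaker ['scene', 'side'] [ 0.5989 -0.1337] 0.065
crucible ['scene'] [0.4189 0.3607] 0.055
crucible ['side'] [0.4156 0.3643] 0.081
crucible ['scene', 'side'] [0.4165 0.3612] 0.088
tin ['scene'] [ 0.4699 -0.3786] 0.077
tin ['side'] [ 0.4688 -0.3776] 0.079
tin ['scene', 'side'] [ 0.4691 -0.3782] 0.081
cork_mat ['scene'] [0.5932 0.1226] 0.056
cork_mat ['side'] [0.5927 0.1238] 0.033
cork_mat ['scene', 'side'] [0.593  0.1235] 0.047
tile ['scene'] [ 0.4671 -0.3832  1.2801] 0.296
tile ['side'] [ 0.4639 -0.3837  1.2794] 0.288
tile ['scene', 'side'] [ 0.4646 -0.3831  1.2896] 0.297
```

View pics/b1.png

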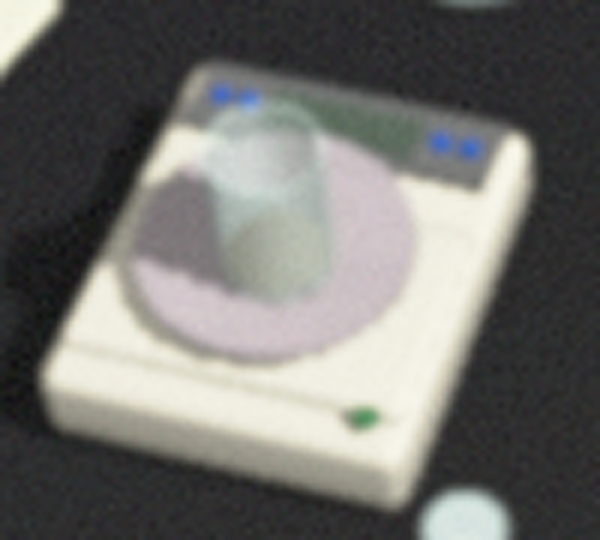

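View pics/b2.png

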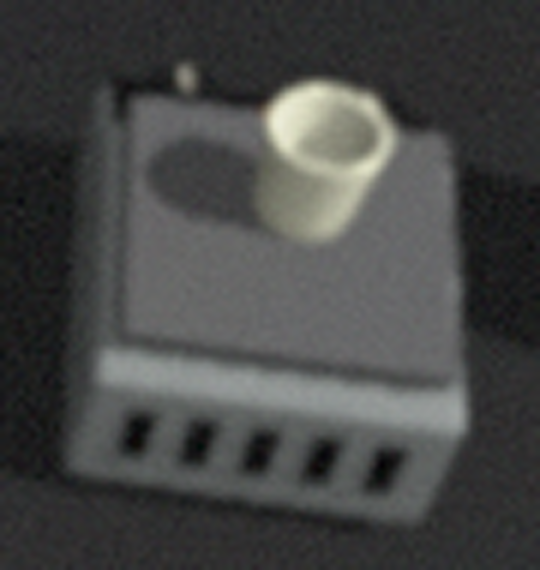

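View pics/b3.png

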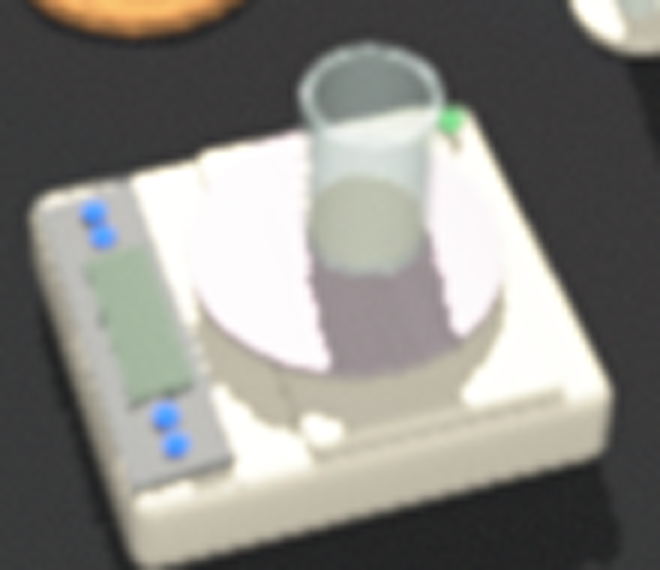

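View pics/b4.png

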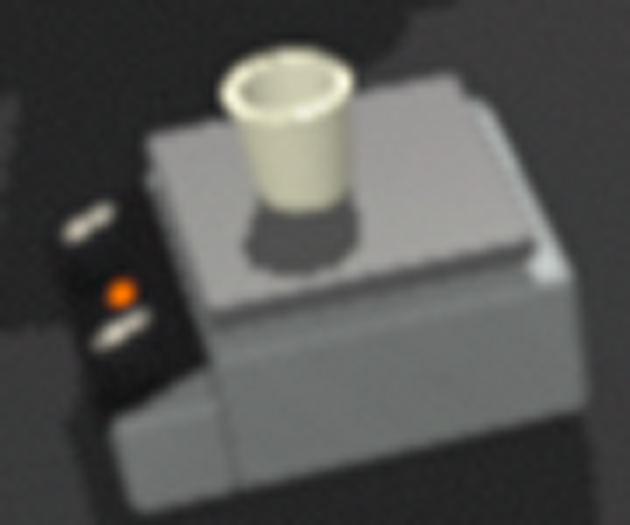

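Run:
```python
from h import *
f=lambda c,uv,o,s,z: ray(c,(np.array(uv)+.5)/s-.5+np.array(o),z)[:2]
for c,pts,o,s in [("scene",[(130,97),(455,135),(455,380),(118,338)],(385,140),6),("side",[(150,135),(460,78),(535,240),(213,305)],(135,125),7)]:
    Q=np.array([f(c,p,o,s,.1) for p in pts]);print(c,Q.round(4).tolist(),"centre",Q.mean(0),"sides",np.linalg.norm(Q-np.roll(Q,1,0),axis=1))
# pan: rim points
from scipy.optimize import least_squares
for c,pts,o,s in [("scene",[(122,250),(417,240),(190,342),(255,360),(330,338),(390,300),(350,150),(405,190)],(180,160),6),
                  ("side",[(193,255),(507,275),(225,320),(280,363),(350,378),(430,360),(490,310),(250,155),(215,190)],(240,225),6)]:
    Q=np.array([f(c,p,o,s,.07) for p in pts])
    r=least_squares(lambda p:np.hypot(*(Q-p[:2]).T)-p[2],[.6,-.13,.06],loss="soft_l1",f_scale=.002);print(c,r.x,r.fun.round(4))
# overlay
P={c:robot.camera_params(c) for c in ["scene","side"]}
I=robot.read_camera("scene")[:,:,::-1];S=5
x0,y0=125,140
I=cv2.resize(I[y0:y0+55,x0:x0+70],None,fx=10,fy=10,interpolation=cv2.INTER_CUBIC)
cv2.imwrite("pics/c1.png",I)
J=robot.read_camera("side")[:,:,::-1];cv2.imwrite("pics/c2.png",cv2.resize(J[355:420,240:330],None,fx=8,fy=8,interpolation=cv2.INTER_CUBIC))
```

```text
scene [[0.368, 0.2882], [0.3606, 0.4247], [0.497, 0.4245], [0.5046, 0.2924]] centre [0.4325321  0.35743594] sides [0.13667749 0.1366959  0.1364268  0.13228566]
side [[0.3607, 0.4266], [0.4944, 0.4261], [0.4961, 0.2949], [0.3659, 0.2947]] centre [0.42929299 0.36055723] sides [0.13197723 0.1336592  0.13118576 0.13019998]
scene [ 0.58940686 -0.14098887  0.06071494] [ 0.0008  0.0011 -0.0008  0.0011 -0.0024  0.0002 -0.0024  0.0011]
side [ 0.58835332 -0.13986966  0.05957294] [-0.0006 -0.     -0.0015  0.001   0.0015 -0.0001 -0.001   0.0016 -0.0005]
```

View pics/c1.png

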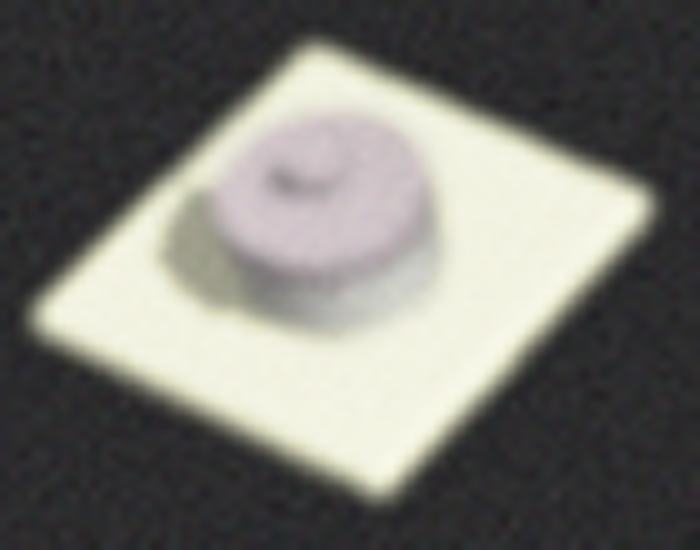

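View pics/c2.png

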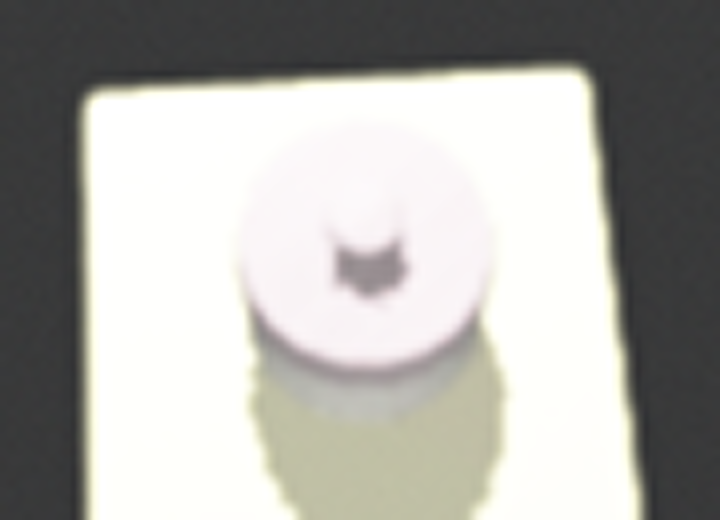

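```bash
python3 -m creep '[[[-4,-3,0,0,0,-5,1],[-8,-6.6,0,0,0,-10,1],[-12,-10,0,0,0,-13.8,1],[-16,-13,0,0,0,-13.8,1],[-20,-16.6,0,0,0,-13.8,1],[-24,-20,0,0,0,-13.8,1],[-28,-23,0,0,0,-13.8,1],[-30,-25,0,0,0,-13.8,1]]]' 12
python3 - <<'E'
from h import *
f=lambda c,uv,o,s,z: ray(c,(np.array(uv)+.5)/s-.5+np.array(o),z)[:2]
Q=np.array([f("scene",p,(125,140),10,z) for p,z in [((318,40),.01),((657,195),.01),((383,500),.0),((30,325),.005)]])
print(Q.round(4).tolist(),Q.mean(0),np.linalg.norm(Q-np.roll(Q,1,0),axis=1))
Q=np.array([f("side",p,(240,355),8,.01) for p in [(83,90),(590,65)]]);print(Q)
E
```

```text
time: 3.65
tool_pos: [0.3583, 0.1935, 0.2411]
tool_rot: [3.141, 0.001, 3.141]
contact_force: [0.8, 1.2, -0.2]
opening: 0.092
[[0.3863, -0.4214], [0.424, -0.3016], [0.541, -0.3412], [0.5062, -0.4607]] [ 0.46439902 -0.38123611] [0.12615329 0.12556582 0.12349789 0.12453609]
[[ 0.42176355 -0.30273054]
 [ 0.54317603 -0.33985743]]
```

```bash
python3 -m creep '[[[-3,-4,0,0,0,0,1],[-6.5,-9,0,0,0,0,1],[-10,-13.6,0,0,0,0,1],[-13.5,-18.3,0,0,0,0,1],[-17,-23,0,0,0,0,1],[-20.5,-27.7,0,0,0,0,1],[-23,-31.2,0,0,0,0,1],[-24.1,-32.7,0,0,0,0,1]]]'
python3 - <<'E'
from h import *
for i in range(4): im=robot.read_camera("wrist")
print(robot.observe()["tool_pos"],robot.observe()["tool_rot"])
cv2.imwrite("pics/d1.png",im[:,:,::-1])
print(robot.look_for("wrist","beaker"),proj("wrist",[.599,-.134,.142]),proj("wrist",[.589,-.1405,.07]))
E
```

```text
time: 4.45
tool_pos: [0.5948, -0.1286, 0.2413]
tool_rot: [3.141, 0.002, 3.14]
contact_force: [0.8, -0.1, -0.3]
opening: 0.0917
[ 0.59390031 -0.12754895  0.24024404] [ 3.14049629e+00 -2.09371295e-04  3.13884506e+00]
[{'centre': [-0.0039, 0.0098, 0.2887], 'score': 0.55}, {'centre': [0.1231, 0.1525, 0.3963], 'score': 0.21}] [266.74311339 221.92266481] [262.44053246 191.10286797]
```

View pics/d1.png

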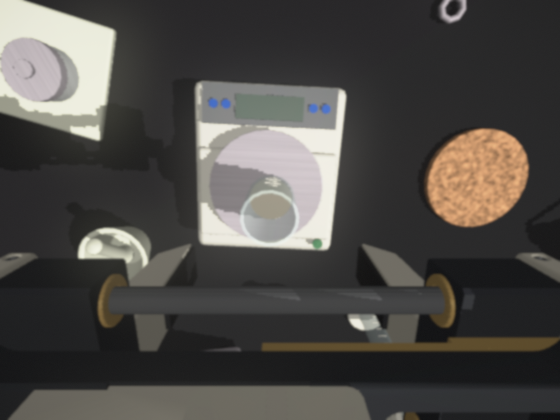

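```bash
python3 -m creep '[[[-0.4,-0.55,1,0,0,0,1],[-0.4,-0.55,3.5,0,0,0,1],[-0.4,-0.55,6,0,0,0,1],[-0.4,-0.55,8.5,0,0,0,1],[-0.4,-0.55,11,0,0,0,1],[-0.4,-0.55,12.5,0,0,0,1],[-0.4,-0.55,13,0,0,0,1],[-0.4,-0.55,13,0,0,0,1]]]'
python3 - <<'E'
from h import *
im=robot.read_camera("wrist");cv2.imwrite("pics/d2.png",im[:,:,::-1])
im=robot.read_camera("side");cv2.imwrite("pics/d3.png",cv2.resize(im[200:330,200:370,::-1],None,fx=4,fy=4))
E
```

```text
time: 5.5
tool_pos: [0.5972, -0.1311, 0.1103]
tool_rot: [3.14, -0.001, 3.141]
contact_force: [0.6, 0.7, -0.0]
opening: 0.0913
```

View pics/d2.png

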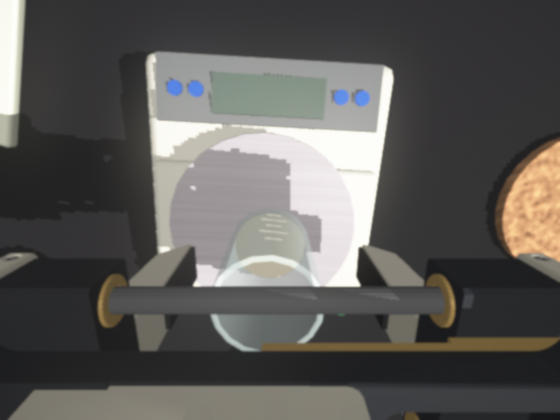

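View pics/d3.png

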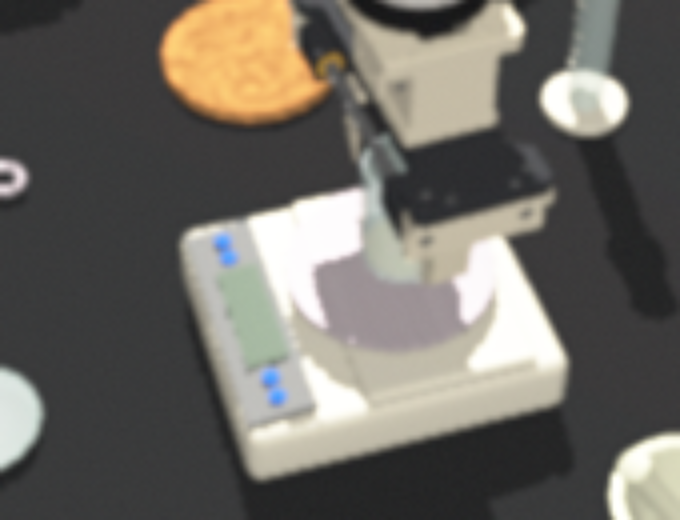

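```bash
python3 -m creep '[[[0,-0.2,0,0,0,0,1],[0,-0.2,0,0,0,0,0.4],[0,-0.2,0,0,0,0,0.2],[0,-0.2,0,0,0,0,0],[0,-0.2,0,0,0,0,-0.3],[0,-0.2,0,0,0,0,-1],[0,-0.2,0,0,0,0,-1],[0,-0.2,0,0,0,0,-1]]]' 12
python3 -m creep '[[[0,0,0,0,0,0,-1],[0,0,0,0,0,0,-1],[0,0,-0.5,0,0,0,-1],[0,0,-1.5,0,0,0,-1],[0,0,-3,0,0,0,-1],[0,0,-4,0,0,0,-1],[0,0,-4,0,0,0,-1]]]'
python3 - <<'E'
from h import *
im=robot.read_camera("wrist");cv2.imwrite("pics/e2.png",im[:,:,::-1])
E
```

```text
time: 6.4
tool_pos: [0.598, -0.1337, 0.1117]
tool_rot: [3.141, 0.002, 3.141]
contact_force: [0.3, -0.8, 0.3]
opening: 0.0504
time: 7.1
tool_pos: [0.5989, -0.134, 0.154]
tool_rot: [-3.141, 0.005, 3.141]
contact_force: [-0.0, -0.0, -1.1]
opening: 0.0504
```

View pics/e2.png

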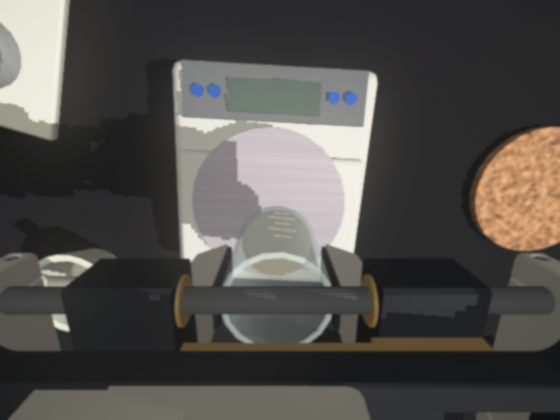

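```bash
python3 -m creep '[[[0.1,2,0,0,0,0,-1],[0.2,6,0,0,0,0,-1],[0.4,10.5,0,0,0,0,-1],[0.5,15,0,0,0,0,-1],[0.6,19.5,0,0,0,0,-1],[0.65,23,0,0,0,0,-1],[0.65,25,0,0,0,0,-1],[0.65,25.8,0,0,0,0,-1]]]'
python3 -m creep '[[[0,0,0,0,0,0,-1],[0,0,0,0,0,0,-1]]]'
```

```text
time: 7.95
tool_pos: [0.5914, 0.1263, 0.152]
tool_rot: [-3.142, 0.002, -3.14]
contact_force: [0.0, -0.0, -0.6]
opening: 0.0509
time: 8.15
tool_pos: [0.5912, 0.1256, 0.1515]
tool_rot: [-3.141, 0.001, -3.14]
contact_force: [-0.0, -0.5, 0.3]
opening: 0.0504
```

```bash
python3 -m creep '[[[-0.1,-0.2,1,0,0,0,-1],[-0.1,-0.2,3,0,0,0,-1],[-0.1,-0.2,5,0,0,0,-1],[-0.1,-0.2,7,0,0,0,-1],[-0.1,-0.2,8.5,0,0,0,-1],[-0.1,-0.2,9.2,0,0,0,-1],[-0.1,-0.2,9.4,0,0,0,-1],[-0.1,-0.2,9.4,0,0,0,-1]]]'
python3 - <<'E'
from h import *
im=robot.read_camera("side");cv2.imwrite("pics/f1.png",cv2.resize(im[150:260,200:340,::-1],None,fx=5,fy=5))
print([robot.observe()["contact_force"]])
E
```

```text
time: 8.95
tool_pos: [0.5926, 0.123, 0.0576]
tool_rot: [-3.141, 0.002, -3.141]
contact_force: [0.3, -0.1, -1.7]
opening: 0.0504
[array([-0.68048287,  0.35046524, -0.75663636])]
```

View pics/f1.png

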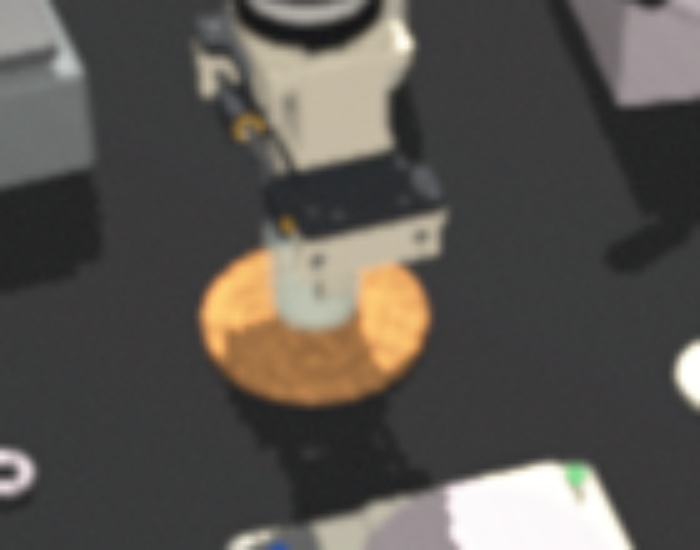

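```bash
python3 -m creep '[[[0,0,0.3,0,0,0,-1],[0,0,0.5,0,0,0,-1],[0,0,0.5,0,0,0,-1],[0,0,0.5,0,0,0,-1]]]'
python3 -m creep '[[[0,0,0.1,0,0,0,-1],[0,0,0.1,0,0,0,-1],[0,0,0.1,0,0,0,-1]]]'
```

```text
time: 9.4
tool_pos: [0.5929, 0.1232, 0.0532]
tool_rot: [-3.141, 0.003, -3.14]
contact_force: [-0.7, -0.4, -1.1]
opening: 0.0505
time: 9.7
tool_pos: [0.5929, 0.1233, 0.0522]
tool_rot: [-3.141, 0.003, -3.14]
contact_force: [0.1, 0.6, -0.9]
opening: 0.0501
```

```bash
python3 -m creep '[[[0,0,0.1,0,0,0,-1],[0,0,0.1,0,0,0,-1],[0,0,0.1,0,0,0,-1]]]'
python3 -m creep '[[[0,0,0.1,0,0,0,-1],[0,0,0.1,0,0,0,-1],[0,0,0.1,0,0,0,-1]]]'
```

```text
time: 10.0
tool_pos: [0.5931, 0.1233, 0.0517]
tool_rot: [-3.141, 0.003, -3.14]
contact_force: [-1.0, -0.7, 5.1]
opening: 0.0505
time: 10.3
tool_pos: [0.5931, 0.1233, 0.0517]
tool_rot: [-3.141, 0.004, -3.14]
contact_force: [-3.9, -0.7, 9.0]
opening: 0.0501
```

Touched down at TCP z ≈ 0.0517 (underside offset 41.7 mm). Release and rise.

```bash
python3 -m creep '[[[0,0,-0.1,0,0,0,-1],[0,0,-0.1,0,0,0,0.3],[0,0,-0.1,0,0,0,0.7],[0,0,-0.1,0,0,0,1],[0,0,-0.1,0,0,0,1],[0,0,-0.1,0,0,0,1]]]'
python3 -m creep '[[[0,0,-1,0,0,0,1],[0,0,-4,0,0,0,1],[0,0,-8,0,0,0,1],[0,0,-12,0,0,0,1],[0,0,-15,0,0,0,1],[0,0,-15,0,0,0,1]]]'
python3 - <<'E'
from h import *
P={c:robot.camera_params(c) for c in ["scene","side"]}
for c in P:
    im=robot.read_camera(c);cv2.imwrite(f"pics/g_{c}.png",im[:,:,::-1])
    u=projs(P[c],np.array([[.593,.1235,.04]]))[0]
    for d in robot.masks_of(c,"beaker"):
        ys,xs=np.nonzero(d["mask"])
        if np.hypot(xs.mean()-u[0],ys.mean()-u[1])<20: print(c,fit("beaker",[.593,.1235],.01,[(P[c],d["mask"].astype(np.float32))]));break
E
```

```text
time: 10.9
tool_pos: [0.5931, 0.1233, 0.0525]
tool_rot: [-3.141, 0.004, -3.14]
contact_force: [1.2, -0.1, 0.1]
opening: 0.0859
time: 11.5
tool_pos: [0.5948, 0.1236, 0.2086]
tool_rot: [3.141, 0.014, -3.14]
contact_force: [0.2, -0.3, -0.2]
opening: 0.0918
scene (array([0.59661473, 0.12406656]), np.float64(0.08944225311279297))
side (array([0.59429544, 0.1250361 ]), np.float64(0.05785489082336426))
```

View pics/g_scene.png

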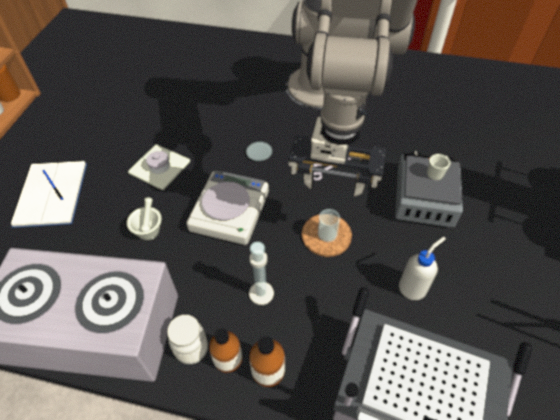

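```bash
python3 -m creep '[[[0.7,-3,0,0,0,0,1],[1.6,-7,0,0,0,0,1],[2.7,-11,0,0,0,0,1],[3.8,-15.5,0,0,0,0,1],[5,-20,0,0,0,0,1],[6.1,-24.5,0,0,0,0,1],[7.2,-29,0,0,0,0,1],[8,-32,0,0,0,0,1]]]'
python3 -m creep '[[[1,-4,0,0,0,0,1],[2,-8,0,0,0,0,1],[3,-12,0,0,0,0,1],[4,-15.5,0,0,0,0,1],[4.5,-17.5,0,0,0,0,1],[4.6,-18.2,0,0,0,0,1],[4.6,-18.2,0,0,0,0,1]]]'
python3 - <<'E'
from h import *
im=robot.read_camera("wrist");cv2.imwrite("pics/h1.png",im[:,:,::-1])
print(proj("wrist",[.469,-.378,.054]))
E
```

```text
time: 12.5
tool_pos: [0.5107, -0.1993, 0.2]
tool_rot: [3.141, -0.001, 3.141]
contact_force: [-0.2, 0.3, 0.6]
opening: 0.0919
time: 13.2
tool_pos: [0.4645, -0.3811, 0.1992]
tool_rot: [3.14, -0.002, 3.14]
contact_force: [-0.3, -0.9, -0.0]
opening: 0.0917
[277.73171184 205.69504961]
```

View pics/h1.png

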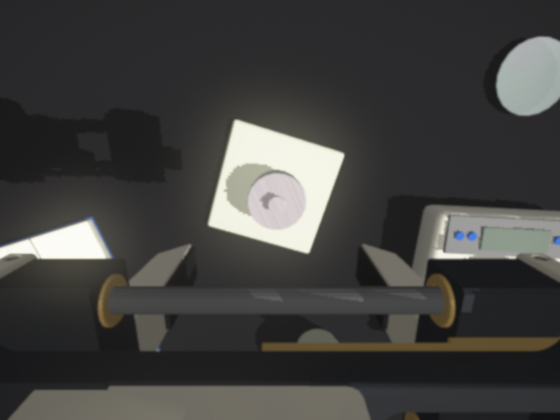

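```bash
python3 -m creep '[[[-0.3,0.3,2,0,0,0,1],[-0.3,0.3,5,0,0,0,1],[-0.3,0.3,8,0,0,0,1],[-0.3,0.3,11,0,0,0,1],[-0.3,0.3,13.5,0,0,0,1],[-0.3,0.3,15.3,0,0,0,1],[-0.3,0.3,16,0,0,0,1],[-0.3,0.3,16,0,0,0,1]]]'
python3 - <<'E'
from h import *
im=robot.read_camera("wrist");cv2.imwrite("pics/h2.png",im[:,:,::-1])
print(proj("wrist",[.4675,-.378,.054]))
E
```

```text
time: 14.05
tool_pos: [0.4679, -0.3753, 0.0389]
tool_rot: [3.138, -0.003, -3.14]
contact_force: [-1.3, -0.4, 0.3]
opening: 0.0913
[271.6283897  285.16193029]
```

View pics/h2.png

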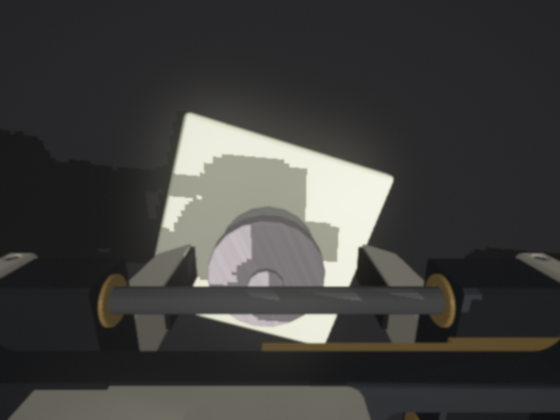

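```bash
python3 -m creep '[[[0.1,-0.3,0.4,0,0,0,1],[0.1,-0.3,0.8,0,0,0,1],[0.1,-0.3,0.8,0,0,0,0.5],[0.1,-0.3,0.8,0,0,0,0.3],[0.1,-0.3,0.8,0,0,0,0],[0.1,-0.3,0.8,0,0,0,-1],[0.1,-0.3,0.8,0,0,0,-1],[0.1,-0.3,0.8,0,0,0,-1]]]' 15
python3 -m creep '[[[0,0,0,0,0,0,-1],[0,0,0,0,0,0,-1]]]'
```

```text
time: 14.9
tool_pos: [0.4673, -0.3792, 0.032]
tool_rot: [3.14, -0.002, -3.14]
contact_force: [-0.2, 0.3, 0.3]
opening: 0.0602
time: 15.1
tool_pos: [0.4673, -0.3792, 0.0321]
tool_rot: [3.14, -0.002, -3.14]
contact_force: [-0.2, -0.3, 0.1]
opening: 0.0603
```

```bash
python3 -m creep '[[[0,0,-0.5,0,0,0,-1],[0,0,-2,0,0,0,-1],[0,0,-4,0,0,0,-1],[0,0,-7,0,0,0,-1],[0,0,-10,0,0,0,-1],[0,0,-12.5,0,0,0,-1],[0,0,-13.5,0,0,0,-1],[0,0,-13.5,0,0,0,-1]]]'
python3 - <<'E'
from h import *
im=robot.read_camera("wrist");cv2.imwrite("pics/i1.png",im[:,:,::-1])
E
```

```text
time: 15.9
tool_pos: [0.4679, -0.3798, 0.1684]
tool_rot: [-3.141, 0.0, -3.14]
contact_force: [-0.4, -0.0, 0.1]
opening: 0.0602
```

View pics/i1.png

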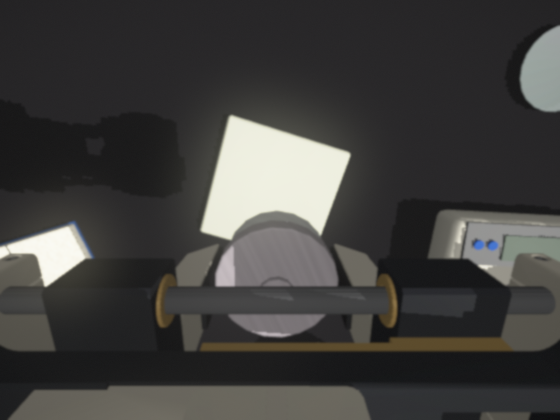

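```bash
python3 -m creep '[[[-1,2,0,0,0,0,-1],[-3,6,0,0,0,0,-1],[-5,10,0,0,0,0,-1],[-7,14,0,0,0,0,-1],[-9,18,0,0,0,0,-1],[-11,22,0,0,0,0,-1],[-11.8,23.6,0,0,0,0,-1],[-12,24,0,0,0,0,-1]]]'
python3 -m creep '[[[0,0,0,0,0,0,-1],[0,0,0,0,0,0,-1]]]'
python3 - <<'E'
from h import *
im=robot.read_camera("wrist");cv2.imwrite("pics/i2.png",im[:,:,::-1])
print(proj("wrist",[.588,-.14,.07]))
E
```

```text
time: 16.75
tool_pos: [0.587, -0.137, 0.1653]
tool_rot: [3.139, -0.004, -3.137]
contact_force: [-0.2, 0.1, -1.4]
opening: 0.0603
time: 16.95
tool_pos: [0.5862, -0.1381, 0.1643]
tool_rot: [3.139, -0.006, -3.138]
contact_force: [-0.5, 0.4, -1.5]
opening: 0.0603
[273.46283648 219.85203284]
```

View pics/i2.png

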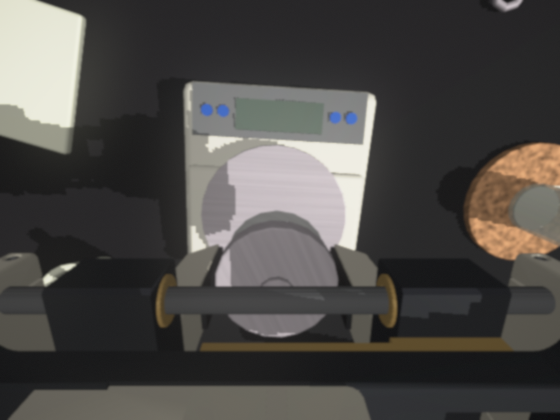

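```bash
python3 -m creep '[[[-0.1,-0.2,1,0,0,0,-1],[-0.1,-0.2,2.5,0,0,0,-1],[-0.1,-0.2,4,0,0,0,-1],[-0.1,-0.2,5.5,0,0,0,-1],[-0.1,-0.2,6.3,0,0,0,-1],[-0.1,-0.2,6.7,0,0,0,-1],[-0.1,-0.2,6.7,0,0,0,-1],[-0.1,-0.2,6.7,0,0,0,-1]]]'
python3 -m creep '[[[0,0,0.2,0,0,0,-1],[0,0,0.2,0,0,0,-1],[0,0,0.2,0,0,0,-1]]]'
```

```text
time: 17.8
tool_pos: [0.5872, -0.1405, 0.0982]
tool_rot: [3.139, -0.005, -3.139]
contact_force: [-0.3, 0.8, -1.0]
opening: 0.0608
time: 18.1
tool_pos: [0.5873, -0.1405, 0.0965]
tool_rot: [3.139, -0.004, -3.139]
contact_force: [-0.0, 0.1, -0.5]
opening: 0.0605
```

```bash
python3 -m creep '[[[0,0,0.2,0,0,0,-1],[0,0,0.2,0,0,0,-1],[0,0,0.2,0,0,0,-1]]]'
python3 -m creep '[[[0,0,0.1,0,0,0,-1],[0,0,0.2,0,0,0,-1],[0,0,0.2,0,0,0,-1]]]'
```

```text
time: 18.4
tool_pos: [0.5873, -0.1405, 0.0944]
tool_rot: [3.139, -0.004, -3.139]
contact_force: [-1.3, 0.2, -0.5]
opening: 0.0603
time: 18.7
tool_pos: [0.5872, -0.1404, 0.0922]
tool_rot: [3.139, -0.005, -3.139]
contact_force: [-0.4, 0.7, -0.5]
opening: 0.0605
```

```bash
python3 -m creep '[[[0,0,0.1,0,0,0,-1],[0,0,0.1,0,0,0,-1],[0,0,0.1,0,0,0,-1]]]'
python3 -m creep '[[[0,0,0.1,0,0,0,-1],[0,0,0.1,0,0,0,-1],[0,0,0.1,0,0,0,-1]]]'
```

```text
time: 19.0
tool_pos: [0.5873, -0.1405, 0.092]
tool_rot: [3.14, -0.004, -3.139]
contact_force: [-2.7, 0.3, 4.9]
opening: 0.0603
time: 19.3
tool_pos: [0.5873, -0.1405, 0.0919]
tool_rot: [3.14, -0.003, -3.139]
contact_force: [-2.4, 1.2, 6.7]
opening: 0.0608
```

```bash
python3 -m creep '[[[0,0,-0.1,0,0,0,-1],[0,0,-0.1,0,0,0,0.4],[0,0,-0.1,0,0,0,0.7],[0,0,-0.1,0,0,0,1],[0,0,-0.1,0,0,0,1],[0,0,-0.1,0,0,0,1],[0,0,-0.1,0,0,0,1]]]'
python3 -m creep '[[[0,0,-1,0,0,0,1],[0,0,-3,0,0,0,1],[0,0,-6,0,0,0,1],[0,0,-9,0,0,0,1],[0,0,-12,0,0,0,1],[0,0,-14,0,0,0,1],[0,0,-14.5,0,0,0,1]]]'
cat > chk.py <<'E'
from h import *
import sys
n,x,y,z=sys.argv[1],*map(float,sys.argv[2:5])
for c in ["scene","side"]:
    P=robot.camera_params(c)
    im=robot.read_camera(c);cv2.imwrite(f"pics/k_{n}_{c}_{int(robot.observe()['time']*100)}.png",im[:,:,::-1])
    u=projs(P,np.array([[x,y,z+.02]]))[0]
    for d in robot.masks_of(c,n):
        ys,xs=np.nonzero(d["mask"])
        if np.hypot(xs.mean()-u[0],ys.mean()-u[1])<25: print(c,fit(n,[x,y],z,[(P,d["mask"].astype(np.float32))]));break
E
python3 chk.py tin .588 -.14 .07; ls pics/k*
```

```text
time: 20.0
tool_pos: [0.5873, -0.1405, 0.0929]
tool_rot: [3.14, -0.003, -3.139]
contact_force: [-0.5, -0.1, 1.1]
opening: 0.0916
time: 20.7
tool_pos: [0.5888, -0.1411, 0.2415]
tool_rot: [-3.141, 0.002, -3.139]
contact_force: [0.7, 0.1, 0.3]
opening: 0.0916
scene (array([ 0.58997111, -0.14134197]), np.float64(0.12342572212219238))
side (array([ 0.58949785, -0.1380903 ]), np.float64(0.044979631900787354))
pics/k_tin_scene_2075.png
pics/k_tin_side_2085.png
```

```bash
python3 -m creep '[[[1,3,0,0,0,0,1],[2.4,7,0,0,0,0,1],[3.9,11.5,0,0,0,0,1],[5.5,16,0,0,0,0,1],[7,20.5,0,0,0,0,1],[8.6,25,0,0,0,0,1],[10,29.5,0,0,0,0,1],[11.3,33,0,0,0,0,1]]]'
python3 -m creep '[[[1.4,4,0,0,0,0,1],[2.8,8,0,0,0,0,1],[4.2,12,0,0,0,0,1],[5.5,15.5,0,0,0,0,1],[5.9,17.3,0,0,0,0,1],[5.9,17.3,0,0,0,0,1],[5.9,17.3,0,0,0,0,1]]]'
python3 - <<'E'
from h import *
im=robot.read_camera("wrist");cv2.imwrite("pics/l1.png",im[:,:,::-1])
print(proj("wrist",[.417,.3615,.148]),proj("wrist",[.431,.359,.1]))
E
```

```text
time: 21.7
tool_pos: [0.4717, 0.1913, 0.2368]
tool_rot: [3.139, -0.008, -3.138]
contact_force: [1.1, 0.1, -0.2]
opening: 0.0921
time: 22.4
tool_pos: [0.4116, 0.3636, 0.2365]
tool_rot: [3.141, -0.01, -3.137]
contact_force: [-0.4, -1.9, -0.7]
opening: 0.0915
[273.57433178 226.39178064] [271.32471804 223.81322731]
```

View pics/l1.png

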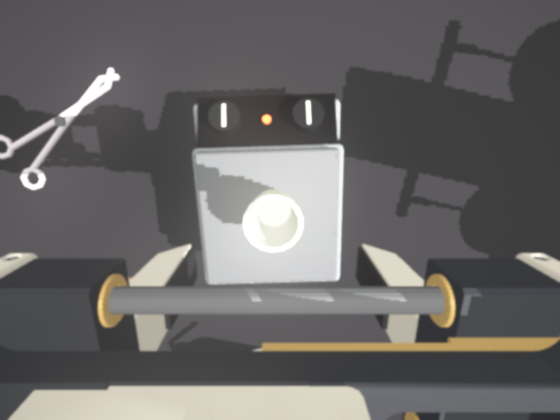

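```bash
python3 -m creep '[[[-0.4,-0.2,1,0,0,0,1],[-0.4,-0.2,3,0,0,0,1],[-0.4,-0.2,5,0,0,0,1],[-0.4,-0.2,7,0,0,0,1],[-0.4,-0.2,9,0,0,0,1],[-0.4,-0.2,10.3,0,0,0,1],[-0.4,-0.2,10.5,0,0,0,1],[-0.4,-0.2,10.5,0,0,0,1]]]'
python3 - <<'E'
from h import *
im=robot.read_camera("wrist");cv2.imwrite("pics/l2.png",im[:,:,::-1])
print(proj("wrist",[.417,.3615,.148]))
E
```

```text
time: 23.25
tool_pos: [0.4153, 0.3603, 0.1312]
tool_rot: [3.141, -0.01, -3.14]
contact_force: [-0.0, 1.2, -0.7]
opening: 0.0918
[277.1920901  291.11876253]
```

View pics/l2.png

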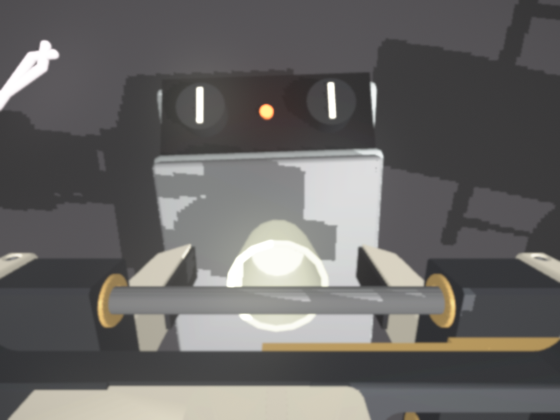

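```bash
python3 -m creep '[[[0,0,0,0,0.5,0,1],[0,0,0,0,0.5,0,0.4],[0,0,0,0,0.5,0,0.2],[0,0,0,0,0.5,0,0],[0,0,0,0,0.5,0,-0.3],[0,0,0,0,0.5,0,-1],[0,0,0,0,0.5,0,-1],[0,0,0,0,0.5,0,-1]]]' 12
python3 -m creep '[[[0,0,0,0,0,0,-1],[0,0,0,0,0,0,-1],[0,0,-0.3,0,0,0,-1],[0,0,-1,0,0,0,-1],[0,0,-2,0,0,0,-1],[0,0,-3,0,0,0,-1],[0,0,-3,0,0,0,-1]]]'
python3 - <<'E'
from h import *
im=robot.read_camera("wrist");cv2.imwrite("pics/l3.png",im[:,:,::-1])
im=robot.read_camera("side");cv2.imwrite("pics/l4.png",cv2.resize(im[70:210,110:240,::-1],None,fx=4,fy=4))
E
```

```text
time: 24.1
tool_pos: [0.4155, 0.3608, 0.1319]
tool_rot: [3.141, -0.018, -3.139]
contact_force: [0.5, -0.2, -0.9]
opening: 0.0472
time: 24.8
tool_pos: [0.417, 0.3614, 0.164]
tool_rot: [3.139, -0.015, -3.139]
contact_force: [0.3, 0.6, -1.0]
opening: 0.0473
```

View pics/l3.png

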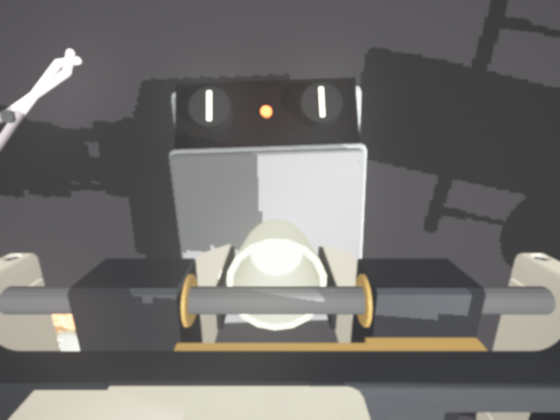

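View pics/l4.png

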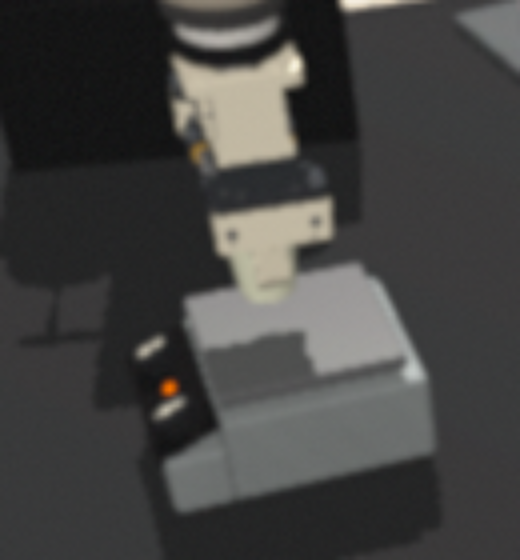

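Run:
```python
from h import *
for p in [(171,150),(365,147),(182,255),(362,250)]: print(p,ray("wrist",p,.1).round(4))
# replot plate model on images using (.431,.359) yaw from side corners
I=robot.read_camera("side")[:,:,::-1].copy()
S=6
def draw(c,I,x0,y0,w,h,name):
    J=cv2.resize(I[y0:y0+h,x0:x0+w],None,fx=S,fy=S,interpolation=cv2.INTER_CUBIC)
    a=0.0
    for cen,col in [((.431,.359),(0,0,255)),((.425,.359),(0,255,0))]:
        q=sqr(.0675,.1)+[cen[0],cen[1],0]
        uv=(projs(robot.camera_params(c),q)-[x0,y0]+.5)*S
        cv2.polylines(J,[uv.astype(np.int32)],True,col,1)
    cv2.imwrite(name,J)
draw("side",I,135,125,95,80,"pics/m1.png")
I=robot.read_camera("scene")[:,:,::-1].copy()
draw("scene",I,385,140,95,95,"pics/m2.png")
```

```text
(171, 150) [0.3575 0.2902 0.1   ]
(365, 147) [0.3551 0.4208 0.1   ]
(182, 255) [0.4341 0.2915 0.1   ]
(362, 250) [0.4298 0.4248 0.1   ]
```

View pics/m1.png

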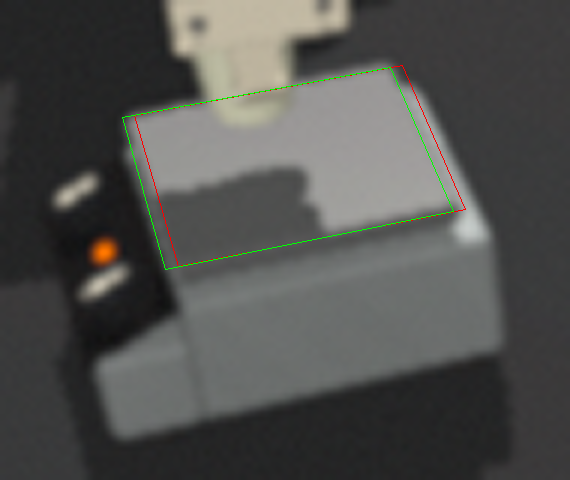

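View pics/m2.png

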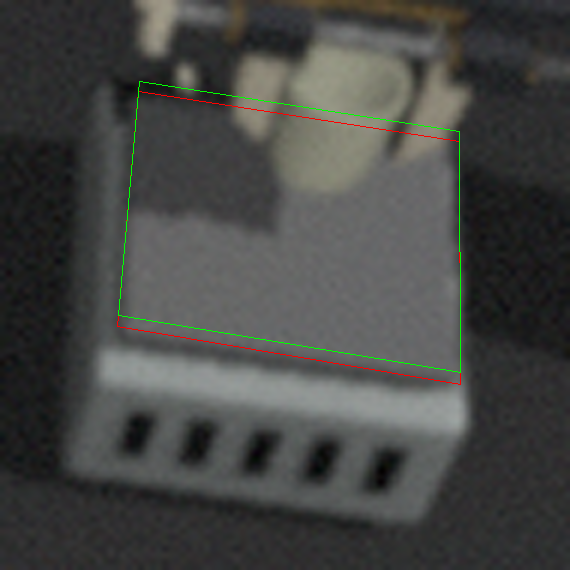

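```bash
python3 -m creep '[[[-0.1,-1.5,-1,0,0,0,-1],[-0.3,-5,-2.5,0,0,0,-1],[-0.5,-9,-4,0,0,0,-1],[-0.8,-13,-4,0,0,0,-1],[-1.1,-17,-4,0,0,0,-1],[-1.4,-21,-4,0,0,0,-1],[-1.6,-25,-4,0,0,0,-1],[-1.8,-28,-4,0,0,0,-1]]]'
python3 -m creep '[[[-0.2,-4,0,0,0,0,-1],[-0.5,-8,0,0,0,0,-1],[-0.7,-12,0,0,0,0,-1],[-1,-16,0,0,0,0,-1],[-1.2,-20,0,0,0,0,-1],[-1.4,-24,0,0,0,0,-1],[-1.6,-28,0,0,0,0,-1],[-1.7,-30,0,0,0,0,-1]]]'
```

```text
time: 25.8
tool_pos: [0.4347, 0.0779, 0.2016]
tool_rot: [3.142, -0.018, -3.14]
contact_force: [1.5, -0.3, -0.7]
opening: 0.0472
time: 26.6
tool_pos: [0.4511, -0.2256, 0.2015]
tool_rot: [-3.141, -0.018, 3.14]
contact_force: [0.0, 0.4, -1.4]
opening: 0.0474
```

```bash
python3 -m creep '[[[-0.3,-3,0,0,0,0,-1],[-0.7,-7,0,0,0,0,-1],[-1,-11,0,0,0,0,-1],[-1.2,-14,1,0,0,0,-1],[-1.3,-15.3,2,0,0,0,-1],[-1.3,-15.6,3,0,0,0,-1],[-1.3,-15.6,4,0,0,0,-1],[-1.3,-15.6,4,0,0,0,-1]]]'
python3 - <<'E'
from h import *
im=robot.read_camera("wrist");cv2.imwrite("pics/n1.png",im[:,:,::-1])
print(robot.observe()["tool_pos"],proj("wrist",[.4645,-.3825,.01]))
E
```

```text
time: 27.4
tool_pos: [0.4624, -0.3797, 0.1598]
tool_rot: [3.139, -0.021, 3.141]
contact_force: [0.6, -0.4, -1.0]
opening: 0.047
[ 0.46288827 -0.38002644  0.1608189 ] [273.20040123 204.45545058]
```

View pics/n1.png

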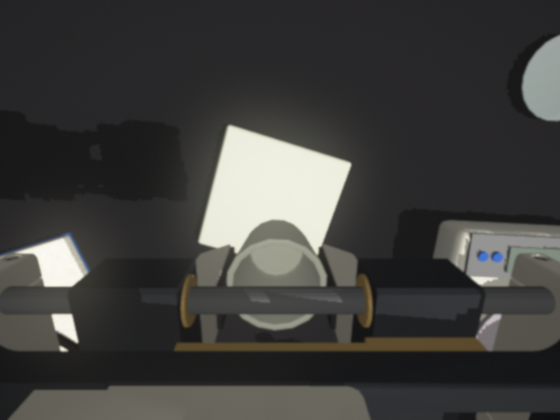

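```bash
python3 -m creep '[[[-0.1,-0.2,1,0,0,0,-1],[-0.1,-0.2,3,0,0,0,-1],[-0.2,-0.2,5.5,0,0,0,-1],[-0.3,-0.2,8,0,0,0,-1],[-0.3,-0.2,10,0,0,0,-1],[-0.3,-0.2,11,0,0,0,-1],[-0.3,-0.2,11.3,0,0,0,-1],[-0.3,-0.2,11.3,0,0,0,-1]]]'
python3 -m creep '[[[0,0,0.2,0,0,0,-1],[0,0,0.2,0,0,0,-1],[0,0,0.2,0,0,0,-1]]]'
```

```text
time: 28.25
tool_pos: [0.464, -0.3819, 0.0481]
tool_rot: [3.141, -0.02, -3.141]
contact_force: [-0.0, -0.1, -1.2]
opening: 0.0474
time: 28.55
tool_pos: [0.4642, -0.3822, 0.0468]
tool_rot: [-3.141, -0.019, -3.141]
contact_force: [0.1, 0.6, -1.1]
opening: 0.0473
```

```bash
python3 -m creep '[[[0,0,0.2,0,0,0,-1],[0,0,0.3,0,0,0,-1],[0,0,0.3,0,0,0,-1]]]'
python3 -m creep '[[[0,0,0.1,0,0,0,-1],[0,0,0.1,0,0,0,-1],[0,0,0.1,0,0,0,-1]]]'
python3 -m creep '[[[0,0,0.1,0,0,0,-1],[0,0,0.1,0,0,0,-1],[0,0,0.1,0,0,0,-1]]]'
```

```text
time: 28.85
tool_pos: [0.464, -0.3821, 0.0437]
tool_rot: [-3.141, -0.019, -3.141]
contact_force: [-0.3, 0.5, -2.1]
opening: 0.0472
time: 29.15
tool_pos: [0.464, -0.3821, 0.0426]
tool_rot: [-3.141, -0.019, -3.141]
contact_force: [-0.2, 0.4, -1.2]
opening: 0.047
time: 29.45
tool_pos: [0.4641, -0.3822, 0.0419]
tool_rot: [-3.141, -0.019, -3.141]
contact_force: [-0.4, 0.1, 3.1]
opening: 0.0469
```

Contact. Release, rise, check.

```bash
python3 -m creep '[[[0,0,0,0,0,0,-1],[0,0,0,0,0,0,0.2],[0,0,0,0,0,0,0.5],[0,0,0,0,0,0,1],[0,0,0,0,0,0,1],[0,0,0,0,0,0,1],[0,0,0,0,0,0,1]]]'
python3 -m creep '[[[0,0,-1,0,0,0,1],[0,0,-3,0,0,0,1],[0,0,-6,0,0,0,1],[0,0,-9,0,0,0,1],[0,0,-12,0,-1,0,1],[0,0,-15,0,-1,0,1],[0,0,-17,0,-1,0,1]]]'
python3 chk.py crucible .4645 -.3825 .01; ls -t pics|head -2
```

```text
time: 30.15
tool_pos: [0.4641, -0.3823, 0.0419]
tool_rot: [-3.141, -0.019, -3.141]
contact_force: [-0.6, -0.1, -0.2]
opening: 0.0895
time: 30.85
tool_pos: [0.4676, -0.3825, 0.2153]
tool_rot: [-3.138, 0.001, -3.141]
contact_force: [0.1, -0.3, 0.3]
opening: 0.0921
scene (array([ 0.46679095, -0.38030579]), np.float64(0.15233594179153442))
side (array([ 0.46280391, -0.38138091]), np.float64(0.04542398452758789))
k_crucible_side_3100.png
k_crucible_scene_3090.png
```

```bash
python3 -m creep '[[[-0.8,3,0,0,0,0,1],[-1.8,7,0,0,0,0,1],[-2.9,11.5,0,0,0,0,1],[-4,16,0,0,0,0,1],[-5.1,20.5,0,0,0,0,1],[-6.2,25,0,0,0,0,1],[-7.3,29.5,0,0,0,0,1],[-8.2,33,0,0,0,0,1]]]'
python3 -m creep '[[[-1,4,0,0,0,0,1],[-2,8,0,0,0,0,1],[-3,12,0,0,0,0,1],[-4,15.5,0,0,0,0,1],[-4.4,17.6,0,0,0,0,1],[-4.4,17.6,0,0,0,0,1],[-4.4,17.6,0,0,0,0,1]]]'
python3 - <<'E'
from h import *
im=robot.read_camera("wrist");cv2.imwrite("pics/o1.png",im[:,:,::-1])
print(robot.observe()["tool_pos"],proj("wrist",[.594,.1245,.082]))
E
```

```text
time: 31.85
tool_pos: [0.5485, -0.0492, 0.2103]
tool_rot: [3.142, -0.004, -3.14]
contact_force: [0.6, -0.2, -0.3]
opening: 0.0918
time: 32.55
tool_pos: [0.5915, 0.1268, 0.2086]
tool_rot: [-3.141, -0.006, -3.139]
contact_force: [1.2, 0.6, 0.4]
opening: 0.092
[0.59161161 0.12610624 0.20898873] [274.11985297 209.77450934]
```

View pics/o1.png

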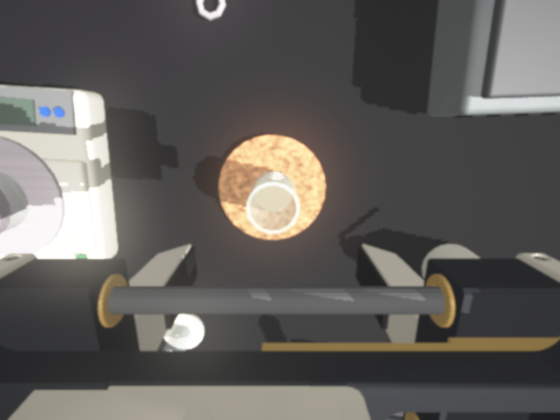

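View pics/k_crucible_side_3100.png

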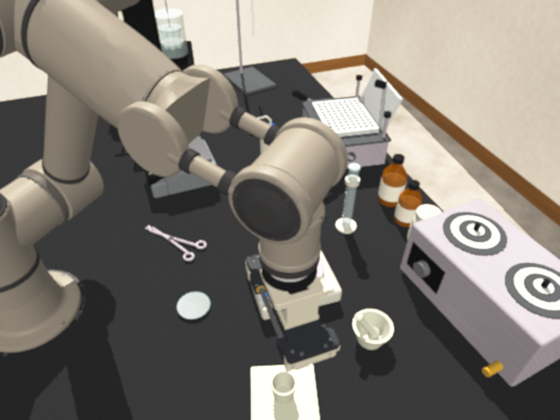

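```bash
python3 -m creep '[[[-0.2,-0.2,2,0,0,0,1],[-0.2,-0.2,5,0,0,0,1],[-0.2,-0.2,8,0,0,0,1],[-0.2,-0.2,11,0,0,0,1],[-0.2,-0.2,13.5,0,0,0,1],[-0.2,-0.2,15,0,0,0,1],[-0.2,-0.2,15.6,0,0,0,1],[-0.2,-0.2,15.6,0,0,0,1]]]'
python3 - <<'E'
from h import *
im=robot.read_camera("wrist");cv2.imwrite("pics/o2.png",im[:,:,::-1])
E
```

```text
time: 33.4
tool_pos: [0.5922, 0.1229, 0.0523]
tool_rot: [-3.141, -0.008, 3.141]
contact_force: [0.4, -0.3, -0.0]
opening: 0.0916
```

View pics/o2.png

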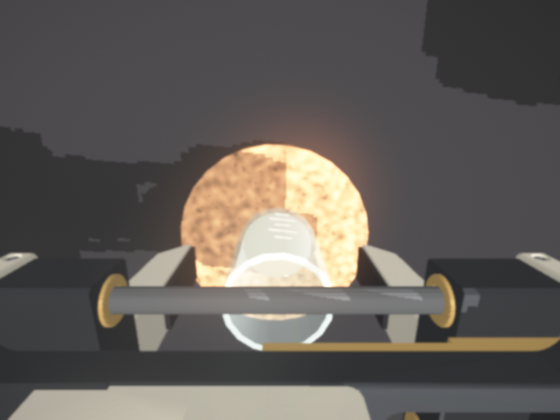

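```bash
python3 -m creep '[[[0,0,0,0,0,0,1],[0,0,0,0,0,0,0.4],[0,0,0,0,0,0,0.2],[0,0,0,0,0,0,0],[0,0,0,0,0,0,-0.3],[0,0,0,0,0,0,-1],[0,0,0,0,0,0,-1],[0,0,0,0,0,0,-1]]]' 12
python3 -m creep '[[[0,0,0,0,0,0,-1],[0,0,-0.5,0,0,0,-1],[0,0,-2,0,0,0,-1],[0,0,-5,0,0,0,-1],[0,0,-8.5,0,0,0,-1],[0,0,-12,0,0,0,-1],[0,0,-15,0,0,0,-1],[0,0,-15.3,0,0,0,-1]]]'
```

```text
time: 34.25
tool_pos: [0.5929, 0.1233, 0.0533]
tool_rot: [-3.141, -0.006, -3.141]
contact_force: [-0.2, 0.1, -0.3]
opening: 0.0504
time: 35.05
tool_pos: [0.5956, 0.1235, 0.2112]
tool_rot: [3.142, 0.003, -3.141]
contact_force: [0.5, -0.4, -0.6]
opening: 0.0506
```

```bash
python3 -m creep '[[[1.2,1.7,0,0,0,0,-1],[3.5,5,0,0,0,0,-1],[6,8.4,0,0,0,0,-1],[8.5,11.9,0,0,0,0,-1],[11,15.4,0,0,0,0,-1],[13.5,18.9,0,0,0,0,-1],[15.8,22.1,0,0,0,0,-1],[16.7,23.4,0,0,0,0,-1]]]'
python3 -m creep '[[[0,0,0,0,0,0,-1],[0,0,0,0,0,0,-1]]]'
python3 - <<'E'
from h import *
im=robot.read_camera("wrist");cv2.imwrite("pics/q1.png",im[:,:,::-1])
print(robot.observe()["tool_pos"],robot.observe()["tool_rot"])
q=sqr(.0675,.1)+[.429,.358,0];print(projs(robot.camera_params("wrist"),q))
E
```

```text
time: 35.85
tool_pos: [0.4259, 0.3596, 0.2099]
tool_rot: [-3.141, 0.0, -3.138]
contact_force: [-0.4, 0.1, -1.0]
opening: 0.0502
time: 36.05
tool_pos: [0.4259, 0.3591, 0.2092]
tool_rot: [-3.14, -0.0, -3.138]
contact_force: [-0.1, -0.2, -1.0]
opening: 0.0505
[0.42642573 0.35865823 0.20936425] [-3.14032729e+00  9.42072450e-05 -3.13885854e+00]
[[346.76780061 283.61754033]
 [358.49907984 135.92944774]
 [192.28346338 135.29877061]
 [203.15798761 283.08295993]]
```

View pics/q1.png

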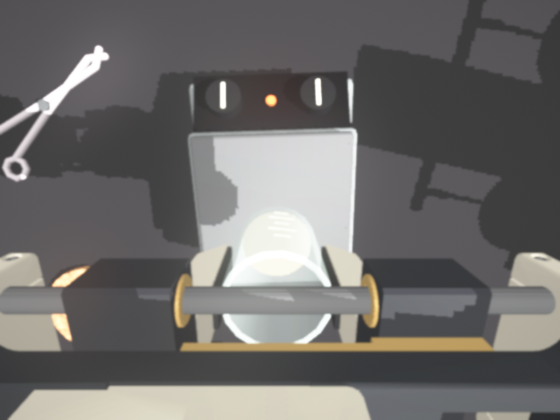

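```bash
python3 -m creep '[[[-0.2,-0.1,1,0,0,0,-1],[-0.2,-0.1,2.5,0,0,0,-1],[-0.2,-0.1,4,0,0,0,-1],[-0.2,-0.1,5.2,0,0,0,-1],[-0.2,-0.1,5.9,0,0,0,-1],[-0.2,-0.1,6.1,0,0,0,-1],[-0.2,-0.1,6.1,0,0,0,-1]]]'
python3 -m creep '[[[0,0,0.2,0,0,0,-1],[0,0,0.2,0,0,0,-1],[0,0,0.2,0,0,0,-1]]]'
python3 -m creep '[[[0,0,0.1,0,0,0,-1],[0,0,0.1,0,0,0,-1],[0,0,0.1,0,0,0,-1]]]'
```

```text
time: 36.8
tool_pos: [0.4287, 0.3574, 0.1483]
tool_rot: [-3.14, 0.0, -3.139]
contact_force: [-0.0, -0.2, 0.2]
opening: 0.0507
time: 37.1
tool_pos: [0.4288, 0.3575, 0.1466]
tool_rot: [-3.141, 0.001, -3.139]
contact_force: [-0.4, -0.0, -0.8]
opening: 0.0506
time: 37.4
tool_pos: [0.4288, 0.3576, 0.1457]
tool_rot: [-3.141, 0.001, -3.139]
contact_force: [0.7, 0.7, -0.2]
opening: 0.0507
```

```bash
python3 -m creep '[[[0,0,0.1,0,0,0,-1],[0,0,0.1,0,0,0,-1],[0,0,0.1,0,0,0,-1]]]'
python3 -m creep '[[[0,0,0.1,0,0,0,-1],[0,0,0.1,0,0,0,-1],[0,0,0.1,0,0,0,-1]]]'
python3 -m creep '[[[0,0,0.1,0,0,0,-1],[0,0,0.1,0,0,0,-1],[0,0,0.1,0,0,0,-1]]]'
```

```text
time: 37.7
tool_pos: [0.4288, 0.3576, 0.1447]
tool_rot: [-3.141, 0.001, -3.139]
contact_force: [0.1, -0.6, -0.8]
opening: 0.0506
time: 38.0
tool_pos: [0.4287, 0.3575, 0.1436]
tool_rot: [-3.141, 0.001, -3.139]
contact_force: [0.8, 0.2, -1.2]
opening: 0.0504
time: 38.3
tool_pos: [0.4291, 0.3576, 0.1433]
tool_rot: [-3.141, 0.002, -3.139]
contact_force: [0.4, -2.4, 4.7]
opening: 0.0503
```

Contact. Release and rise.

```bash
python3 -m creep '[[[0,0,-0.1,0,0,0,-1],[0,0,-0.1,0,0,0,0.3],[0,0,-0.1,0,0,0,0.7],[0,0,-0.1,0,0,0,1],[0,0,-0.1,0,0,0,1],[0,0,-0.1,0,0,0,1],[0,0,-0.1,0,0,0,1]]]'
python3 -m creep '[[[0,0,-1,0,0,0,1],[0,0,-3,0,0,0,1],[0,0,-6,0,0,0,1],[0,0,-9,0,0,0,1],[0,0,-12,0,0,0,1],[0,0,-14,0,0,0,1],[0,0,-14,0,0,0,1]]]'
python3 chk.py beaker .429 .358 .1;python3 chk.py tin .588 -.14 .07; python3 chk.py crucible .4645 -.3825 .01
python3 - <<'E'
from h import *
im=robot.read_camera("wrist");cv2.imwrite("pics/r1.png",im[:,:,::-1])
a=cv2.imread("pics/a_scene.png");b=robot.read_camera("scene")[:,:,::-1];cv2.imwrite("pics/r2.png",b)
E
```

```text
time: 39.0
tool_pos: [0.4291, 0.3576, 0.1442]
tool_rot: [-3.141, 0.002, -3.139]
contact_force: [-0.1, -0.7, 0.1]
opening: 0.091
time: 39.7
tool_pos: [0.4299, 0.3584, 0.2882]
tool_rot: [3.138, 0.008, -3.139]
contact_force: [0.9, 0.2, 0.1]
opening: 0.0921
scene (array([0.43119615, 0.35786253]), np.float64(0.09487384557723999))
side (array([0.43129497, 0.36295582]), np.float64(0.058604657649993896))
scene (array([ 0.59143469, -0.14046503]), np.float64(0.04981052875518799))
side (array([ 0.58949124, -0.13874718]), np.float64(0.045482754707336426))
scene (array([ 0.46644967, -0.3804125 ]), np.float64(0.13256746530532837))
side (array([ 0.4628819 , -0.38092233]), np.float64(0.05297452211380005))
```

View pics/r1.png

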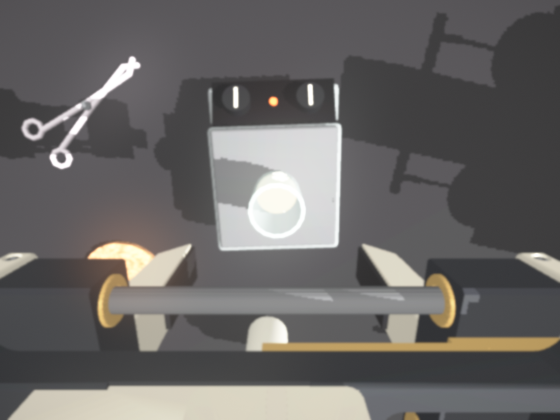

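View pics/r2.png

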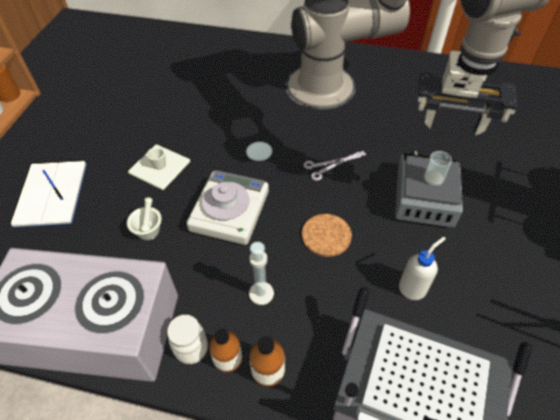

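```bash
python3 -c "
from cell import robot
print(robot.hand_in(), robot.observe()['time'])"
```

```text
the job is handed in; nothing more can be done
the job is handed in; nothing more can be done
```

All three samples are one station on and I handed the job in at about 40 s of the 120 s allowed; no verdict was reported. I parked the beaker on the cork mat, moved the tin to the balance pan, then the crucible to the tile, and finally put the beaker on the hotplate. Each was lowered until the wrist felt light contact (under 10 N), released, and left standing clear of the gripper.

Last checks, comparing camera outlines with where I measured each station's centre:

| Item | Station | Distance from the middle |
|---|---|---|
| Crucible | Tile | about 2–3 mm |
| Tin | Pan | about 1–2.5 mm |
| Beaker | Hotplate | about 2–5 mm |

- **Upright and undisturbed:** all three look upright in the final pictures. The measuring cylinder, wash bottle and mortar look unmoved in the final scene picture; I compared that by eye only.
- **Disagreements:** the two fixed cameras differed by up to 5 mm on the beaker's y and 4 mm on the crucible's x. The crucible outline matched the scene camera less well. The wrist camera put things about 2–3 mm nearer the robot in x than the fixed cameras. All of this is inside the 15 mm tolerance.
- **Tilt correction:** I turned the tool the wrong way when levelling it before gripping the crucible, so it was carried at a tool tilt of about 0.02 rad. I kept that tilt until it was set down so the crucible stayed level.

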